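# Clear the offcut and hold the bar in the cutting jig

### The job

Make the small cutting jig ready for the next cut: put the short offcut that lies on its bed into the open drawer under the bed, let go of it, and push the drawer fully shut. Then lay the long bar on the bed in front of the fence, its length along the fence and one end next to the stop block (not more than about a centimetre away), and let go of it. Finally push it diagonally, without gripping it, so that it is pressed firmly down on the bed and flush against the fence at once, and finish while still holding it pressed there; leave the petri dish, the dark bottle and the tally counter where they are.

Things in the scene. Friction and masses are not known exactly. Their poses are not given: they have to be found in the camera images.
- jig: Fixed grey cutting jig on the worktop, 150 (x) x 190 (y) x 60 high to its bed, which is flat and level. Origin: centre of its underside, on the worktop. Its own x axis points away from the robot to the fence, y to the left to the stop block, z up. Its drawer comes out under the bed at the front (-x).
- jig_bed: The grey bed board, the jig's top surface, 150 x 190 mm, top 60 mm above the worktop, waxed smooth: the bar slides on it easily (friction coefficient about 0.3). Its frame is that of the jig (same origin and axes).
- jig_fence: Low aluminium fence along the far edge of the bed, 186 long (along y), 14 thick, 10 high above the bed; its front face lies 45 mm in +x from the jig's origin. Its frame is that of the jig (same origin and axes).
- jig_corner (a point): Inner corner of the jig, at bed height (60 mm above the worktop): where the bed, the fence's front face (it runs from here along the jig's -y) and the stop block's right face meet. The stop block is a small aluminium block at the left end of the fence, 10 high, from 70 to 86 mm in +y and from 4 to 44 mm in +x of the jig's origin, so its right face runs 41 mm from here towards the jig's -x.
- jig_drawer (a joint): Shallow drawer of the jig. 0 = fully shut, grows as it slides out towards the jig's -x, 0.095 m = fully out. It starts open at 0.080 m or more. It runs stiffly (about 1.5 N) and stays where it is left.
- drawer_in (a point): Point on the drawer's floor, 11 mm above the worktop, mid-width, 47 mm behind the inside of its front. Axes as the jig's. Inside, the drawer is 139 wide (y); its side walls reach 33 mm and its 8 mm thick front 49 mm above the worktop. With the drawer at joint value d, the part of its floor in front of the jig's housing runs from 47 mm before this point to (d - 0.055 m) behind it.
- drawer_pull (a point): Middle of the outer edge of the finger lip on the drawer's front, 43 mm above the worktop; the lip is 60 wide (y), 6 thick and stands 13 mm out of the front. Pushing it in the jig's +x shuts the drawer.
- bar_center (a point): Centre of the long white cast bar (loose, about 0.15 kg), 19 mm above its underside. The bar is 90 long (its y axis), 40 wide (x), 38 high (z); both upper long edges are bevelled 9 mm at 45 degrees, so its long sides are upright to 29 mm and its flat top is 22 wide. It starts lying on the worktop on its broad underside.
- offcut_center (a point): Centre of the short white offcut (loose, about 0.06 kg), 19 mm above its underside; the same section as the bar (40 wide in x, 38 high, two upper edges bevelled 9 mm) but only 35 long (y). It starts lying on the jig's bed, where the bar has to go.
- bar: The long bar itself; origin at the centre of its underside, axes as for its centre.
- offcut: The short offcut itself; origin at the centre of its underside, axes as for its centre.
- petri_dish: Bystander: petri dish, 60 across, 16 high. Leave alone.
- violet_bottle: Bystander: dark round bottle, 40 across, 88 high. Leave alone.
- counter: Bystander: tally counter, 55 x 69 x 19. Leave alone.
There are look-alikes about, which are no part of the job. Of the things that look like the offcut, the largest one is meant.

How it is judged:
By the outcome, as a careful person would: the job done as asked, in the order asked, and still so for the second after the job is handed in, while the arm keeps its last pose, push and grip.
It also fails if it takes over 72 s, if anything falls off the work surface, if the arm or the gripper's body presses on something with over 40 N, if the wrist force passes 120 N, or if a joint passes its speed limit or range.

### The arm

A 6-joint arm with a two-finger parallel gripper is mounted at the origin on a cart in front of the work surface, level with it; the furniture and walls round the work are solid. World frame = base frame: x ahead of the robot, y to its left, z up, the work surface at z = 0. Lengths are in m, angles in degrees, forces in N, time in s.
With the tool pointing down it reaches from about 0.325 to 1 m from the base axis. Payload 5.1 kg.
Tool frame: the origin (TCP) lies at the very end of the fingers, on their centre line; the grasp point (between the pads) lies 19 mm behind it; z points along the fingers, y is the line along which they close (so a half turn about z gives the same grasp; the last joint's range is limited). The gripper opens to 85 mm and grips with 20 to 120 N. Pads are 22 mm wide; open, the fingers measure 114 mm over their backs; the gripper's body (76 mm by 85 mm) begins 54 mm behind the grasp point. The pads swing forward as they close: fully open they stand 13 mm farther back than shut.
Start: joints at [69.408, 7.093, 94.555, -0, 78.352, -4.733], TCP at [0.178, 0.625, 0.197] pointing down, gripper open.
Joint ranges: [-149.61, 149.61], [-58.7, 133.49], [1.44, 155.28], [-77.14, 257.14], [18.33, 153.61], [-166.67, 166.67]. Speed limits (degrees/s): [147.25, 147.25, 180, 180, 180, 180].

### API

Orientations are given as a 3x3 rotation matrix whose columns are the frame's x, y, z axes.
In Python, from bench import read_state, read_camera, camera_model, sign_off gives the robot as it stands.
- The arm moves only by the tool send_rows, never from a script. Its argument "series" is a list of rows, each a list of 7 numbers: the closure in counts, from 0 (fully open) to 255 (shut), then the shift along the tool's x, y, z scaled (see below), then the turn, a rotation vector about the tool's x, y, z scaled (see below). In form: [[grip, x, y, z, ax, ay, az], ...]. A call has 1 to 8 rows; each row shifts and turns the commanded pose from where the row before left it, along the tool's axes as they then stand; what a row does not reach is not made up. The controller multiplies each number of a shift by 40 mm and each number of a turn by 8 degrees. A row lasts 1/10 s, in which the tool goes at most 50 mm and 8.59 degrees, less where a joint would pass 70% of its speed; a pose out of reach is approached as far as the arm can. A call with a number of a shift or a turn outside -1 to 1 is refused whole. A call with a gripper value outside its range is refused whole. The fingers move at their own pace and stop on an object; "newtons" is the grip in N (left out, the last holds). Time passes only in rows, so rows that do not move let the fingers close. It gives the time, the measured TCP pose, the force, the opening and the grip force at its end, in the units of the state.
- read_state(): the state, without advancing time (a new reading comes with each control period).
- read_camera(name): name is "scene" or "top" or "wrist"; returns the picture (384x512x3 uint8, red, green, blue); there is no depth.
- camera_model(name): a dict with "fx", "fy", "cx", "cy" (pixels), "view" (4x4, takes a point from world to camera coordinates). Camera axes: x right, y down, z forward; pixel columns grow to the right and rows downward; lengths in m; the calibration is good to about 2 mm. A picture is of the moment at which its call begins: read the wrist's pose just before it. camera_model takes no time and is no camera call; for the wrist camera it gives the pose at the moment of the call.
- sign_off(): hands the job in; it is judged then, once.
The state is a dict: "time": time; "qpos": joint angles; "qvel": joint speeds; "effort": joint torques, N m; "position": TCP position; "eef_rot": TCP orientation; "ft_force": force on the tool from outside, world axes, zero at the start; "wrist_torque": the same for the moment, N m; "gripper_width": finger opening in m; "finger_force": force on a finger pad.
Only numpy, scipy, OpenCV 4.12 (cv2) and the standard library are available. Lean on these libraries where they do the work, as an engineer would, in place of code of your own. Each camera call takes 0.05 s, during which the arm holds its last target. There are 200 camera calls.

## Working session

There is one attempt and no reset: what is moved stays moved. The work goes in short steps, Python scripts to look and compute and a tool call to move; the robot and the scene stay as the last step left them, time stands still between calls to the robot, and variables do not carry over. Pictures are saved under pics/ and viewed, at most 10 in all, crops included, and the job is handed in when it is done.

Besides the shell and the picture viewer there is one more tool, called after "Emit:" in YAML: its name, and indented under it one key for each argument. send_rows: Moves the arm, as the interface text tells. Shifts and turns lie within -1 to 1; 1 stands for 40 mm of shift or 8 degrees of turn. Its arguments: {"type":"object","properties":{"series":{"type":"array"},"newtons":{"type":"number"}},"required":["series"]}

```bash
mkdir -p pics; ls; cat > h.py <<'E'
import numpy as np, cv2
from bench import *
def snap(n,f):
    m=camera_model(n); im=read_camera(n); im=np.asarray(im); cv2.imwrite(f'pics/{f}.png',im[:,:,::-1]); return im,m
def ray(m,u,v):
    V=np.array(m['view']); R=V[:3,:3]; c=-R.T@V[:3,3]
    return c,R.T@np.array([(u-m['cx'])/m['fx'],(v-m['cy'])/m['fy'],1])
def onz(m,u,v,z):
    c,d=ray(m,u,v); return c+d*(z-c[2])/d[2]
def proj(m,p):
    V=np.array(m['view']); q=V[:3,:3]@np.array(p)+V[:3,3]; return q[0]/q[2]*m['fx']+m['cx'],q[1]/q[2]*m['fy']+m['cy']
E
python3 - <<'E'
from h import *
a,m=snap('scene','s0'); b,m2=snap('top','t0')
cv2.imwrite('pics/t0b.png',cv2.resize(b,(800,600))[:,:,::-1]);cv2.imwrite('pics/s0b.png',cv2.resize(a,(800,600))[:,:,::-1])
for k in(m,m2): print(k)
s=read_state(); print(s)
E
```

```text
pics
{'fx': 374.10833997536855, 'fy': 374.10833997536855, 'cx': 261.49576574394024, 'cy': 191.14301305603166, 'view': array([[-0.89336501, -0.44912252,  0.01370874,  0.45982801],
       [-0.26271005,  0.49732792, -0.82683032,  0.27257144],
       [ 0.36453038, -0.74226269, -0.56228436,  0.59074688],
       [ 0.        ,  0.        ,  0.        ,  1.        ]])}
{'fx': 356.62596316761693, 'fy': 356.62596316761693, 'cx': 258.2182279080692, 'cy': 189.6748276847839, 'view': array([[ 0.02632274, -0.99926325,  0.02792971, -0.1354738 ],
       [-0.99269286, -0.0294206 , -0.11702694,  0.57159514],
       [ 0.11776243, -0.02464515, -0.99273593,  0.85619924],
       [ 0.        ,  0.        ,  0.        ,  1.        ]])}
{'time': 0.1, 'qpos': array([ 6.94059796e+01,  7.13058378e+00,  9.46259938e+01,  2.10811257e-03,
        7.83509052e+01, -4.73297268e+00]), 'qvel': array([ 0.01134748, -0.08480259, -0.11041161,  0.01102664, -0.20135452,
        0.00610171]), 'effort': array([ 5.84333193e-04, -4.24926424e+01, -3.66656256e+01, -5.23705921e-05,
        3.88707267e-03, -7.66799701e-06]), 'position': array([0.17745498, 0.62467623, 0.1962694 ]), 'eef_rot': array([[-9.61925231e-01,  2.73311852e-01, -6.93578910e-04],
       [ 2.73312665e-01,  9.61923670e-01, -1.74337313e-03],
       [ 1.90685432e-04, -1.86655850e-03, -9.99998240e-01]]), 'ft_force': array([-1.19989101, -0.11749578,  0.0930065 ]), 'wrist_torque': array([0.00781927, 0.00148118, 0.03377067]), 'finger_force': 0.0, 'gripper_width': 0.08536712249825237}
```

View pics/t0b.png

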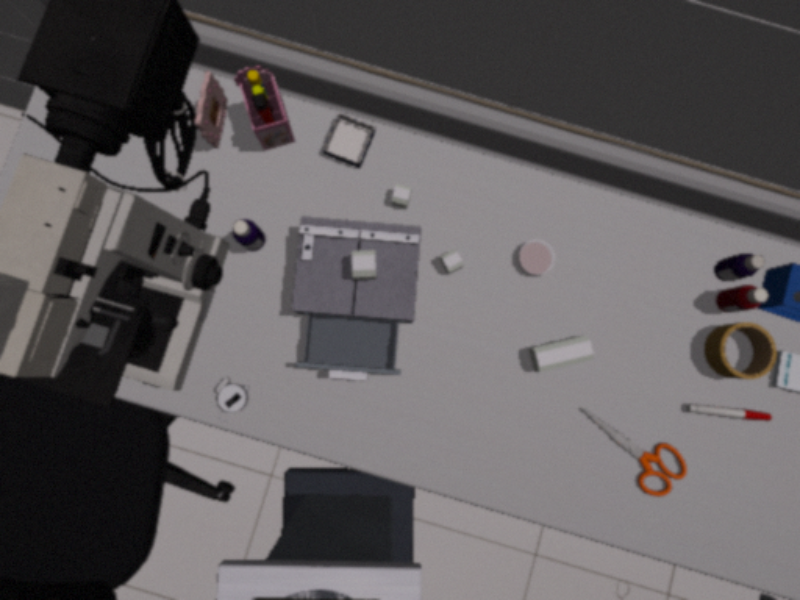

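View pics/s0b.png

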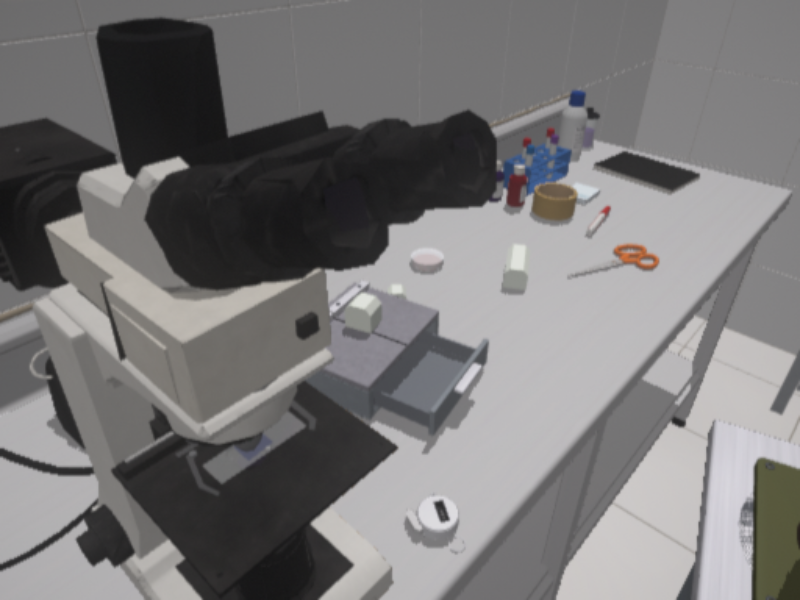

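The top view (800x600) shows the jig at about (357,270), with its drawer open toward the bottom (350,345). The bar is at (562,352), the petri dish at (536,258), the bottle at (248,235) and the counter at (232,397). There are three offcut candidates: (363,263) on the bed, and (400,195) and (452,262) on the worktop. The one on the bed is the largest and fits the description. I'll confirm it in a crop while measuring.

```bash
python3 - <<'E'
from h import *
im=cv2.imread('pics/t0.png'); m=camera_model('top'); w=camera_model('wrist')
print('cam',onz(m,258,190,0), 'tcp px',proj(m,[.178,.625,.197]), 'wrist cam pos',ray(w,0,0)[0], w['fx'],w['cx'],w['cy'],'\n',np.array(w['view'])[:3,:3].round(2))
s=800/512
def sh(n,u,v,z): print(n,onz(m,u/s,v/s,z).round(4))
# subpixel contours of bright-ish things
hsv=cv2.cvtColor(im,cv2.COLOR_BGR2HSV); 
g=cv2.cvtColor(im,cv2.COLOR_BGR2GRAY)
mask=((g>178)&(hsv[...,1]<40)).astype(np.uint8)
cs,_=cv2.findContours(mask,cv2.RETR_EXTERNAL,cv2.CHAIN_APPROX_NONE)
for c in cs:
    a=cv2.contourArea(c)
    if a<20: continue
    (x,y),(W,H),t=cv2.minAreaRect(c)
    if 130<x<400 and 80<y<270: print('px512',round(x,1),round(y,1),'wh',round(W,1),round(H,1),round(t,1),a,'z38',onz(m,x,y,.038).round(3),'z98',onz(m,x,y,.098).round(3))
for n,u,v,z in [('jigFL',293,315,.06),('jigFR',414,321,.06),('jigBL',302,222,.06),('jigBR',420,227,.06),('drawL',291,367,.049),('drawR',400,373,.049),('pull',347,378,.043),('petri',536,258,.016),('bottle',244,230,.088),('cnt',232,397,.019)]: sh(n,u,v,z)
cv2.imwrite('pics/c1.png',cv2.resize(im[110:250,150:400],(800,448),interpolation=cv2.INTER_CUBIC))
E
```

```text
cam [ 0.57850044 -0.11976689  0.        ] tcp px (np.float64(-143.1805025586021), np.float64(378.88657630576995)) wrist cam pos [0.09816512 0.64688796 0.37245376] 320.6202647001459 253.14480353644885 191.47433376446344 
 [[ 0.27  0.96 -0.  ]
 [ 0.91 -0.26  0.32]
 [ 0.3  -0.09 -0.95]]
jigFL [0.5383 0.0507 0.06  ]
jigFR [ 0.5343 -0.1361  0.06  ]
jigBL [0.6852 0.0438 0.06  ]
jigBR [ 0.6834 -0.142   0.06  ]
drawL [0.4586 0.0516 0.049 ]
drawR [ 0.4538 -0.1169  0.049 ]
pull [ 0.4439 -0.0348  0.043 ]
petri [ 0.6481 -0.3382  0.016 ]
bottle [0.6629 0.126  0.088 ]
cnt [0.4088 0.1473 0.019 ]
```

View pics/c1.png

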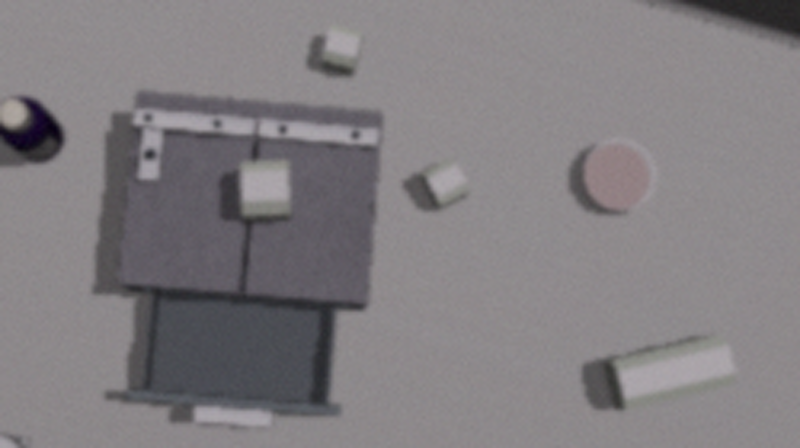

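The crop confirms it. The piece on the bed at crop (265,188) is clearly the largest of the three, and its bevels face front and back. The ones at (340,48) and (446,184) are smaller look-alikes. Next I'll check the microscope's clearance and write the planning helper.

```bash
cat >> h.py <<'E'
from scipy.spatial.transform import Rotation as Ro
def Rdown(phi): # tool x at world angle phi (deg), tool z down
    c,s=np.cos(np.radians(phi)),np.sin(np.radians(phi)); x=np.array([c,s,0]); z=np.array([0,0,-1.]); return np.column_stack([x,np.cross(z,x),z])
def delta(p,R=None):
    s=read_state(); E=s['eef_rot']; d=E.T@(np.array(p)-s['position'])/.04
    r=Ro.from_matrix(E.T@R).as_rotvec(degrees=True)/8 if R is not None else None
    print('t',round(s['time'],2),'shift',d.round(2),'turn',None if r is None else r.round(2)); return d
def tri(ma,a,mb,b):
    c1,d1=ray(ma,*a);c2,d2=ray(mb,*b); t=np.linalg.lstsq(np.column_stack([d1,-d2]),c2-c1,rcond=None)[0]
    return (c1+d1*t[0]+c2+d2*t[1])/2, np.linalg.norm(c1+d1*t[0]-c2-d2*t[1])
E
python3 - <<'E'
from h import *
t=camera_model('top');s=camera_model('scene');k=.64
print('knob',tri(t,(207*k,272*k),s,(308*k,326*k)))
for z in(.2,.3,.4,.5):print(z,'eyetip scene',onz(s,490*k,150*k,z).round(3),'top black edge',onz(t,165*k,430*k,z).round(3),'top black box',onz(t,195*k,40*k,z).round(3))
print('bar ctr',onz(t,562*k,352*k,.038),onz(t,*(np.array([150,110])+np.array([673,372])/3.2),.038))
for p in[(.28,.26,.3),(.12,.37,.3)]: print('top',np.array(proj(t,p))/k,'scene',np.array(proj(s,p))/k); delta(p)
E
```

```text
knob (array([0.57207249, 0.13600192, 0.19900581]), np.float64(0.017628711476137184))
0.2 eyetip scene [ 0.575 -0.425  0.2  ] top black edge [0.378 0.179 0.2  ] top black box [0.899 0.178 0.2  ]
0.3 eyetip scene [ 0.487 -0.159  0.3  ] top black edge [0.391 0.14  0.3  ] top black box [0.839 0.14  0.3  ]
0.4 eyetip scene [0.4   0.107 0.4  ] top black edge [0.404 0.102 0.4  ] top black box [0.78  0.101 0.4  ]
0.5 eyetip scene [0.312 0.373 0.5  ] top black edge [0.417 0.064 0.5  ] top black box [0.72  0.063 0.5  ]
bar ctr [ 0.49331233 -0.37371081  0.038     ] [ 0.49095642 -0.37527658  0.038     ]
top [ 41.91625402 535.36311154] scene [579.86219506 440.35452202]
t 0.1 shift [-4.96 -8.07 -2.58] turn None
top [-84.79717429 698.39856521] scene [991.27680225 839.90882147]
t 0.1 shift [-0.36 -6.52 -2.58] turn None
```

Emit:
send_rows:
  series:
    - [0,0,-0.97,0,0,0,0]
    - [0,0,-0.97,0,0,0,0]
    - [0,0,-0.97,0,0,0,0]
    - [0,0,-0.97,0,0,0,0]
    - [0,0,-0.97,0,0,0,0]
    - [0,0,-0.97,0,0,0,0]
    - [0,0,-0.97,0,0,0,0]
    - [0,0,-0.97,0,0,0,0]

```text
time: 0.9
position: [0.0922, 0.3249, 0.1967]
eef_rot: [[-0.962, 0.273, -0.0], [0.273, 0.962, -0.001], [0.0, -0.001, -1.0]]
ft_force: [-0.5, 0.2, 0.2]
gripper_width: 0.0849
finger_force: 0.0
```

Emit:
send_rows:
  series:
    - [0,-0.93,-0.05,0,0,0,0.8]
    - [0,-0.93,-0.05,0,0,0,0.8]
    - [0,-0.93,-0.05,0,0,0,0.8]

```text
time: 1.2
position: [0.194, 0.2782, 0.1974]
eef_rot: [[-0.817, 0.577, 0.001], [0.577, 0.817, 0.001], [-0.0, 0.001, -1.0]]
ft_force: [0.0, 0.1, 0.5]
gripper_width: 0.0853
finger_force: 0.0
```

```bash
python3 - <<'E'
from h import *
a,m=snap('scene','s1'); print(read_state()['position'],read_state()['qpos'],read_state()['ft_force'])
E
```

```text
[0.1979767  0.27554438 0.19723617] [ 45.43003412 -37.42334407 130.55660683  -0.23479891  86.81315801
  -8.74365239] [0.43998869 0.27023498 0.95583529]
```

View pics/s1.png

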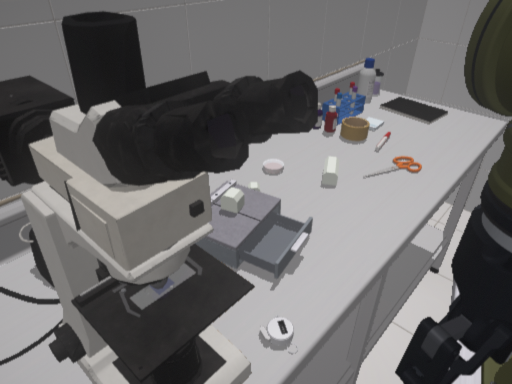

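The gripper at (430,340) is well to the right of the eyepieces, whose tip is at (310,95), so I'll keep swinging.

Emit:
send_rows:
  series:
    - [0,-0.93,-0.05,0,0,0,0.8]
    - [0,-0.93,-0.05,0,0,0,0.8]
    - [0,-0.93,-0.05,0,0,0,0.8]
    - [0,-0.93,-0.05,0,0,0,0.8]
    - [0,-0.93,-0.05,0,0,0,0.8]
    - [0,-0.93,-0.05,0,0,0,0.8]
    - [0,-0.93,-0.05,0,0,0,0.8]
    - [0,-0.93,-0.05,0,0,0,0.8]

```text
time: 2.05
position: [0.3352, 0.0266, 0.1971]
eef_rot: [[-0.061, 0.998, -0.0], [0.998, 0.061, 0.0], [0.0, -0.0, -1.0]]
ft_force: [1.5, -0.1, 0.2]
gripper_width: 0.0854
finger_force: 0.0
```

Emit:
send_rows:
  series:
    - [0,-0.93,-0.05,0,0,0,0.8]
    - [0,-0.5,0,0,0,0,0.3]
    - [0,-0.5,0,-0.5,0,0,0]

```text
time: 2.35
position: [0.331, -0.0498, 0.2143]
eef_rot: [[0.09, 0.996, -0.006], [0.996, -0.09, 0.002], [0.001, -0.006, -1.0]]
ft_force: [-0.2, -0.3, -0.6]
gripper_width: 0.0851
finger_force: 0.0
```

```bash
python3 - <<'E'
from h import *
print(read_state()['qpos'].round(1),read_state()['position'])
delta((.50,-.05,.26),Rdown(178)); delta((.50,-.05,.26),Rdown(88))
E
```

```text
[-17.8 -38.2 129.4   0.   89.2 -12.6] [ 0.33103392 -0.04979744  0.21434532]
t 2.35 shift [ 0.38  4.2  -1.17] turn [ -0.03  -0.04 -11.65]
t 2.35 shift [ 0.38  4.2  -1.17] turn [-0.04 -0.01 -0.4 ]
```

Emit:
send_rows:
  series:
    - [0,0,0,-0.15,0,0,-1]
    - [0,0,0,-0.15,0,0,-1]
    - [0,0,0,-0.15,0,0,-1]
    - [0,0,0,-0.15,0,0,-1]
    - [0,0,0,-0.15,0,0,-1]
    - [0,0,0,-0.15,0,0,-1]
    - [0,0,0,-0.15,0,0,-1]
    - [0,0,0,-0.1,0,0,-1]

```text
time: 3.15
position: [0.3329, -0.049, 0.2634]
eef_rot: [[-0.86, 0.511, -0.0], [0.511, 0.86, 0.0], [0.0, -0.0, -1.0]]
ft_force: [0.2, 0.2, -0.1]
gripper_width: 0.0852
finger_force: 0.0
```

Emit:
send_rows:
  series:
    - [0,0,0,0,0,0,-1]
    - [0,0,0,0,0,0,-1]
    - [0,0,0,0,0,0,-1]
    - [0,-0.9,-0.5,0,0,0,-0.65]
    - [0,-0.9,-0.5,0,0,0,0]
    - [0,-0.9,-0.5,0,0,0,0]
    - [0,-0.9,0,0,0,0,0]
    - [0,-0.9,0,0,0,0,0]

```text
time: 3.95
position: [0.5101, -0.1185, 0.2626]
eef_rot: [[-0.999, 0.033, -0.001], [0.033, 0.999, 0.0], [0.001, 0.0, -1.0]]
ft_force: [0.5, 0.4, 0.3]
gripper_width: 0.0856
finger_force: 0.0
```

```bash
python3 - <<'E'
from h import *
a,m=snap('wrist','w1'); s,_=snap('scene','s2'); st=read_state()
print(st['position'],st['qpos'].round(1))
for n,p in [('jig',(.61,-.046,.06)),('corner',(.655,.022,.06)),('lip',(.444,-.035,.043)),('draw',(.5,-.04,.011))]: print(n,np.array(proj(m,p)).round())
cv2.imwrite('pics/w1c.png',np.hstack([cv2.resize(a,(512,384)),cv2.resize(s,(288,216))[np.r_[0:216,[0]*168]]])[:,:,::-1])
E
```

```text
[ 0.51098601 -0.11802204  0.26125557] [ -18.9  -10.7  105.8    0.    85.1 -107.1]
jig [311. 231.]
corner [361. 260.]
lip [322.  97.]
draw [311. 140.]
```

View pics/w1c.png

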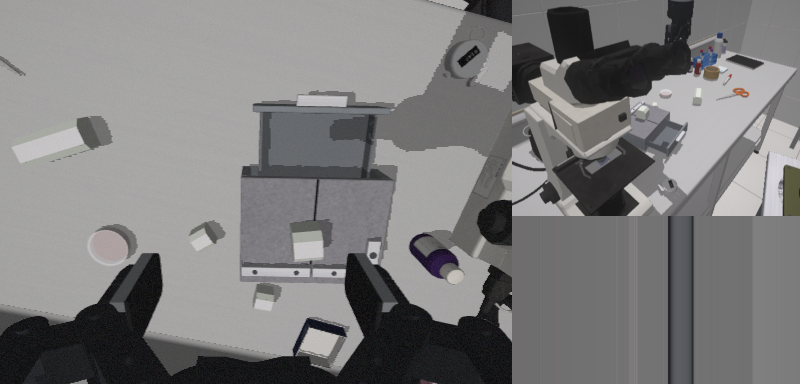

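The wrist view has the robot side at the top and -y at the left. It shows the offcut's top at (308,245), the fence along (242-350,272), the stop block at (374,250), the lip at (322,100), the bar at (52,142) and the petri dish at (109,245). Now I'll measure these.

```bash
python3 - <<'E'
from h import *
m=camera_model('wrist'); im=cv2.imread('pics/w1.png'); g=cv2.GaussianBlur(cv2.cvtColor(im,cv2.COLOR_BGR2GRAY),(3,3),0)
for n,(x0,y0,x1,y1),z in [('offcut',(280,210,340,268),.098),('bar',(5,100,115,170),.038),('fence',(240,262,350,284),.07),('stop',(362,236,384,262),.07),('lip',(290,90,350,110),.046)]:
    r=g[y0:y1,x0:x1]; t,b=cv2.threshold(r,0,255,cv2.THRESH_OTSU)
    t=max(t,np.percentile(r,99)-22) if n in('offcut','bar') else t
    b=(r>t).astype(np.uint8)
    c=max(cv2.findContours(b,cv2.RETR_EXTERNAL,cv2.CHAIN_APPROX_NONE)[0],key=cv2.contourArea)[:,0,:]+[x0,y0]
    P=np.array([onz(m,u,v,z)[:2] for u,v in c])*1000
    (cx,cy),(w,h),a=cv2.minAreaRect(P.astype(np.float32)); print(n,'thr',t,'ctr',round(cx,1),round(cy,1),'wh',round(w,1),round(h,1),'ang',round(a,1), 'px',c.min(0),c.max(0))
    if n=='fence':
        f=P[(P[:,0]<cx-3)]; print(' front edge fit',np.polyfit(f[:,1],f[:,0],1),f[:,1].min(),f[:,1].max())
for n,u,v,z in [('jig front R',241,179,.06),('jig front L',394,179,.06),('bedBackR',241,281,.06),('lipL',297,96,.046),('lipR',347,96,.046),('dfrontL',254,104,.049),('dfrontR',393,104,.049)]: print(n,(onz(m,u,v,z)*1000).round(1))
cv2.imwrite('pics/w1d.png',cv2.resize(im[85:290,225:405],(700,797//1),interpolation=cv2.INTER_CUBIC)[:600] if 0 else cv2.resize(im[85:290,225:405],(526,600),interpolation=cv2.INTER_CUBIC))
E
```

```text
offcut thr 177.0 ctr 616.1 -55.7 wh 22.8 33.2 ang 4.1 px [294 240] [322 259]
bar thr 175.0 ctr 491.8 -375.2 wh 23.0 88.6 ang 14.9 px [ 12 126] [ 82 162]
fence thr 142.0 ctr 663.4 -93.3 wh 90.1 14.1 ang 87.0 px [241 267] [309 277]
 front edge fit [3.85222349e-02 6.60772752e+02] -138.22587416145464 -48.83461725390127
stop thr 142.0 ctr 637.1 33.1 wh 15.8 27.5 ang 88.2 px [367 242] [380 261]
lip thr 147.0 ctr 445.3 -39.3 wh 67.0 17.4 ang 86.8 px [290  90] [346 106]
jig front R [ 537.4 -133.3   60. ]
jig front L [543.3  54.2  60. ]
bedBackR [ 682.2 -139.5   60. ]
lipL [442.4 -64.1  46. ]
lipR [444.2  -5.5  46. ]
dfrontL [ 449.8 -114.7   49. ]
dfrontR [454.8  48.2  49. ]
```

View pics/w1d.png

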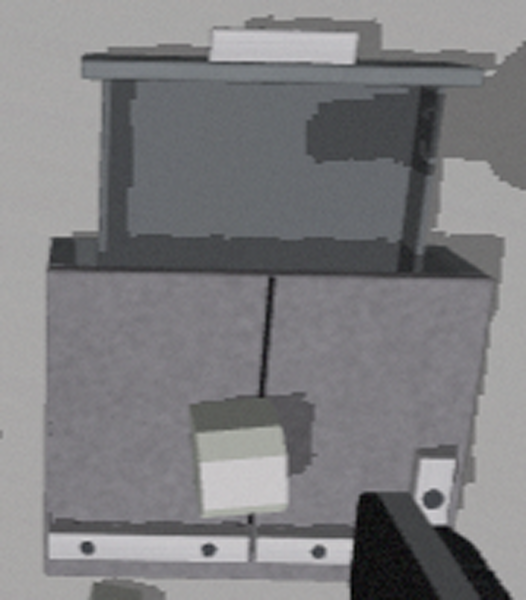

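The jig origin comes out at about (0.6145, -0.043) with yaw -2°. The offcut is at (0.616, -0.0557), yaw about 4°. The bar is at (0.492, -0.375), yaw about 15°. I'll go to the offcut.

Emit:
send_rows:
  series:
    - [0,-0.64,0.41,0.7,0,0,0]
    - [0,-0.64,0.41,0.7,0,0,0]
    - [0,-0.64,0.41,0.7,0,0,0]
    - [0,-0.64,0.41,0.7,0,0,-0.75]
    - [0,0,0,0,0,0,0]
    - [0,0,0,0,0,0,0]

```text
time: 4.65
position: [0.6122, -0.0553, 0.1502]
eef_rot: [[-0.997, -0.073, -0.003], [-0.073, 0.997, 0.0], [0.003, 0.0, -1.0]]
ft_force: [0.3, -0.2, 0.0]
gripper_width: 0.0852
finger_force: 0.0
```

```bash
python3 - <<'E'
from h import *
delta((.616,-.0557,.066),Rdown(184.1))
a,m=snap('wrist','w2')
# recheck offcut from this view
g=cv2.GaussianBlur(cv2.cvtColor(a,cv2.COLOR_RGB2GRAY),(3,3),0)
u,v=map(int,proj(m,(.616,-.0557,.098))); x0,y0=u-60,v-45; r=g[y0:v+45,x0:u+60]; b=(r>np.percentile(r,98)-22).astype(np.uint8)
c=max(cv2.findContours(b,0,1)[0],key=cv2.contourArea)[:,0,:]+[x0,y0]
P=np.array([onz(m,*q,.098)[:2] for q in c])*1000
print(u,v,cv2.minAreaRect(P.astype(np.float32)))
E
```

```text
t 4.65 shift [-0.1  -0.02  2.1 ] turn [ 0.   -0.02  0.01]
252 204 ((616.5604858398438, -56.57169723510742), (21.947105407714844, 33.91599655151367), 4.164628982543945)
```

Confirmed at (0.6165, -0.0565), yaw 4.2°. I'll descend and grip.

Emit:
send_rows:
  series:
    - [0,-0.1,-0.03,0.7,0,0,0]
    - [0,0,0,0.7,0,0,0]
    - [0,0,0,0.5,0,0,0]
    - [0,0,0,0.2,0,0,0]
    - [255,0,0,0,0,0,0]
    - [255,0,0,0,0,0,0]
    - [255,0,0,0,0,0,0]
    - [255,0,0,0,0,0,0]
  newtons: 30

```text
time: 5.5
position: [0.6184, -0.057, 0.0691]
eef_rot: [[-0.997, -0.072, 0.003], [-0.072, 0.997, -0.001], [-0.003, -0.001, -1.0]]
ft_force: [1.2, -0.2, -0.3]
gripper_width: 0.0283
finger_force: 0.0
```

Emit:
send_rows:
  series:
    - [255,0,0,0,0,0,0]
    - [255,0,0,0,0,0,0]
    - [255,0,0,-0.3,0,0,0]
    - [255,0,0,-0.7,0,0,0]
    - [255,0,0,-1,0,0,0]
    - [255,0,0,0,0,0,0]
    - [255,0,0,0,0,0,0]

```text
time: 6.2
position: [0.6187, -0.057, 0.1501]
eef_rot: [[-0.997, -0.072, 0.004], [-0.072, 0.997, -0.001], [-0.004, -0.001, -1.0]]
ft_force: [-0.1, -0.5, -0.3]
gripper_width: -0.0002
finger_force: 0.0
```

The gripper closed on nothing, so I'll look.

```bash
python3 - <<'E'
from h import *
a,m=snap('wrist','w3'); s,_=snap('top','t3')
cv2.imwrite('pics/w3c.png',np.hstack([cv2.resize(a[100:384,80:432],(440,355)),cv2.resize(s[100:250,150:300],(355,355))])[:,:,::-1])
E
```

```text
(no output)
```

View pics/w3c.png

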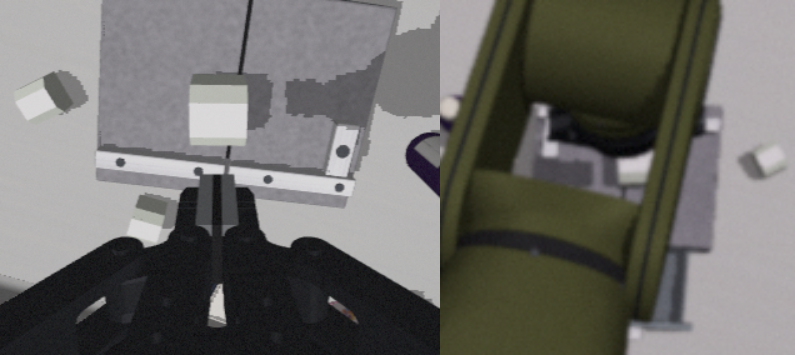

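```bash
python3 - <<'E'
from h import *
m=camera_model('wrist'); a=cv2.imread('pics/w3.png'); st=read_state(); T=st['position'];print('TCP',T,'proj',proj(m,T))
g=cv2.GaussianBlur(cv2.cvtColor(a,cv2.COLOR_BGR2GRAY),(3,3),0)
x0,y0=200,150; r=g[150:225,200:300]; b=(r>np.percentile(r,98)-22).astype(np.uint8)
c=max(cv2.findContours(b,0,1)[0],key=cv2.contourArea)[:,0,:]+[x0,y0]
P=np.array([onz(m,*q,.098)[:2] for q in c])*1000
print(cv2.minAreaRect(P.astype(np.float32)), c.min(0),c.max(0))
# where the fence appears now
print('fence front right end predicted',proj(m,(.6562,-.1375,.07)),'stop corner',proj(m,(.662,.025,.07)))
E
```

```text
TCP [ 0.61684087 -0.05666655  0.14675883] proj (np.float64(253.16629811225644), np.float64(228.66427764712137))
((613.1127319335938, -56.224002838134766), (22.040668487548828, 33.14945983886719), 4.14198637008667) [232 182] [276 210]
fence front right end predicted (np.float64(156.21093527222337), np.float64(226.1125747313543)) stop corner (np.float64(341.8068862090229), np.float64(244.30209419408484))
```

```bash
python3 - <<'E'
from h import *
m=camera_model('wrist'); st=read_state(); T=st['position'];R=st['eef_rot']
for dz in (0,-.013,-.02,-.03,-.04):
  print(dz,[np.round(proj(m,T+R@np.array([dx,y,dz]))) .tolist() for y in(-.0145,.0145) for dx in(-.011,.011)],[np.round(proj(m,T+R@np.array([dx,y,dz]))).tolist() for y in(-.0427,.0427) for dx in (-.011,.011)])
a=cv2.imread('pics/w3.png');b=cv2.imread('pics/w1.png')
cv2.imwrite('pics/f.png',np.hstack([cv2.resize(a[215:335,190:320],(400,369)),cv2.resize(b[215:384,90:420],(400,205))[np.r_[0:205,[0]*164]]]))
E
```

```text
0 [[230.0, 245.0], [229.0, 212.0], [277.0, 245.0], [278.0, 212.0]] [[184.0, 245.0], [181.0, 212.0], [323.0, 245.0], [325.0, 212.0]]
-0.013 [[228.0, 256.0], [227.0, 221.0], [278.0, 256.0], [279.0, 221.0]] [[179.0, 256.0], [176.0, 221.0], [327.0, 256.0], [330.0, 221.0]]
-0.02 [[227.0, 262.0], [226.0, 226.0], [279.0, 262.0], [280.0, 226.0]] [[176.0, 262.0], [173.0, 226.0], [330.0, 262.0], [333.0, 226.0]]
-0.03 [[226.0, 272.0], [224.0, 234.0], [281.0, 272.0], [282.0, 234.0]] [[172.0, 272.0], [168.0, 234.0], [335.0, 272.0], [338.0, 234.0]]
-0.04 [[224.0, 283.0], [223.0, 244.0], [283.0, 283.0], [284.0, 244.0]] [[167.0, 283.0], [163.0, 244.0], [339.0, 283.0], [343.0, 244.0]]
```

View pics/f.png

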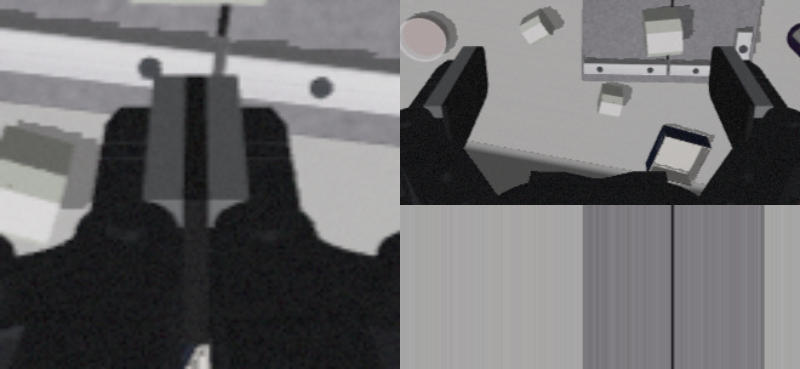

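The fingertips show at row 239 in the wrist picture, where the stated TCP should appear at about 212. The real tips are therefore about 35 mm short of the reported TCP when shut, and about 48 mm when open, which explains closing above the offcut. I'll check this by lowering in small steps and watching the force.

Emit:
send_rows:
  series:
    - [0,0,0,0,0,0,0]
    - [0,0,0,0,0,0,0]
    - [0,0,0,0,0,0,0]
    - [0,0,0,0,0,0,0]
    - [0,0.05,0,0.5,0,0,0]
    - [0,0,0,0.7,0,0,0]
    - [0,0,0,0.7,0,0,0]
    - [0,0,0,0.2,0,0,0]

```text
time: 7.1
position: [0.6128, -0.0565, 0.0595]
eef_rot: [[-0.997, -0.072, -0.006], [-0.072, 0.997, 0.001], [0.006, 0.002, -1.0]]
ft_force: [-0.4, 0.1, -0.8]
gripper_width: 0.0854
finger_force: 0.0
```

Emit:
send_rows:
  series:
    - [0,0,0,0.15,0,0,0]
    - [0,0,0,0.15,0,0,0]
    - [0,0,0,0,0,0,0]

```text
time: 7.4
position: [0.6159, -0.057, 0.0519]
eef_rot: [[-0.997, -0.072, 0.001], [-0.072, 0.997, -0.0], [-0.001, -0.0, -1.0]]
ft_force: [-0.3, 0.5, -0.4]
gripper_width: 0.0853
finger_force: 0.0
```

Emit:
send_rows:
  series:
    - [0,0,0,0.12,0,0,0]
    - [0,0,0,0.12,0,0,0]
    - [0,0,0,0,0,0,0]

```text
time: 7.7
position: [0.6151, -0.0569, 0.0413]
eef_rot: [[-0.997, -0.072, -0.001], [-0.072, 0.997, 0.0], [0.001, 0.0, -1.0]]
ft_force: [-0.3, 0.2, 1.0]
gripper_width: 0.0852
finger_force: 0.0
```

Emit:
send_rows:
  series:
    - [0,0,0,0.12,0,0,0]
    - [0,0,0,0.08,0,0,0]
    - [0,0,0,0,0,0,0]

```text
time: 8.0
position: [0.6149, -0.0568, 0.033]
eef_rot: [[-0.997, -0.072, -0.001], [-0.072, 0.997, 0.0], [0.001, 0.0, -1.0]]
ft_force: [-1.0, -0.2, -0.8]
gripper_width: 0.0858
finger_force: 0.0
```

The offset is confirmed, with no contact at a reported z of 0.033. Closing now.

Emit:
send_rows:
  series:
    - [255,0,0,0,0,0,0]
    - [255,0,0,0,0,0,0]
    - [255,0,0,0,0,0,0]
    - [255,0,0,0,0,0,0]
    - [255,0,0,0,0,0,0]
  newtons: 30

```text
time: 8.5
position: [0.6157, -0.057, 0.0342]
eef_rot: [[-0.997, -0.072, 0.001], [-0.072, 0.997, -0.0], [-0.001, -0.0, -1.0]]
ft_force: [0.3, -1.1, 2.1]
gripper_width: 0.0345
finger_force: 30.9
```

Emit:
send_rows:
  series:
    - [255,0,0,-0.3,0,0,0]
    - [255,0,0,-0.5,0,0,0]
    - [255,0,0,-0.5,0,0,0]
    - [255,0,0,0,0,0,0]

```text
time: 8.9
position: [0.6181, -0.0574, 0.0902]
eef_rot: [[-0.997, -0.072, 0.007], [-0.072, 0.997, -0.001], [-0.007, -0.002, -1.0]]
ft_force: [0.5, -0.0, 0.5]
gripper_width: 0.0347
finger_force: 30.6
```

```bash
python3 - <<'E'
from h import *
a,m=snap('wrist','w4'); st=read_state(); T=st['position'];R=st['eef_rot']
g=cv2.GaussianBlur(cv2.cvtColor(a,cv2.COLOR_RGB2GRAY),(3,3),0)
r=g[150:300,180:330];b=(r>np.percentile(r,97)-30).astype(np.uint8)
c=max(cv2.findContours(b,0,1)[0],key=cv2.contourArea)[:,0,:]+[180,150]
print(T,c.min(0),c.max(0), cv2.minAreaRect(c))
# drawer_in: drawer front inside top edge etc
oy=np.array([.0349,.9994]);ox=np.array([.9994,-.0349]);o=np.array([.6145,-.043])
cv2.imwrite('pics/w4c.png',a[:,:,::-1])
E
```

```text
[ 0.6169214  -0.05717833  0.0881564 ] [180 150] [278 251] ((229.0, 200.5), (101.0, 98.0), 90.0)
```

View pics/w4c.png

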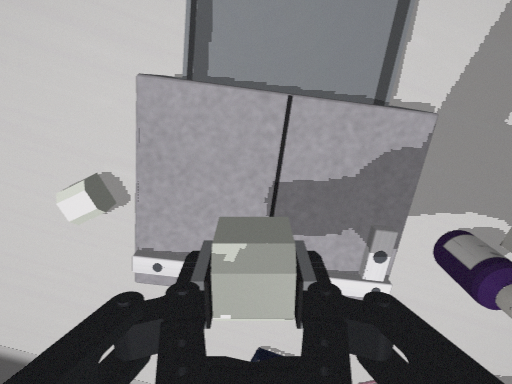

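The offcut is held at (253,265). I'll carry it to above the drawer.

Emit:
send_rows:
  series:
    - [255,0.5,0.11,0,0,0,0]
    - [255,0.8,0.18,0,0,0,0]
    - [255,0.8,0.18,0,0,0,0]
    - [255,0.8,0.18,0,0,0,0.75]
    - [255,0,0,0,0,0,0]
    - [255,0,0,0,0,0,0]
    - [255,0,0,0,0,0,0]

```text
time: 9.65
position: [0.4987, -0.0395, 0.0859]
eef_rot: [[-0.999, 0.032, 0.001], [0.032, 0.999, -0.0], [-0.001, -0.0, -1.0]]
ft_force: [0.2, -0.0, -1.2]
gripper_width: 0.0347
finger_force: 30.6
```

```bash
python3 - <<'E'
from h import *
delta((.4995,-.039,-.013),Rdown(178)); print(read_state()['position'])
E
```

```text
t 9.65 shift [-0.02  0.01  2.47] turn [-0.    0.    0.02]
[ 0.49867656 -0.03954439  0.08586315]
```

Emit:
send_rows:
  series:
    - [255,0,0,0.6,0,0,0]
    - [255,0,0,0.6,0,0,0]
    - [255,0,0,0.6,0,0,0]
    - [255,0,0,0.3,0,0,0]
    - [255,0,0,0.15,0,0,0]
    - [255,0,0,0.1,0,0,0]
    - [255,0,0,0,0,0,0]

```text
time: 10.35
position: [0.4985, -0.0395, -0.0078]
eef_rot: [[-0.999, 0.032, 0.001], [0.032, 0.999, -0.0], [-0.001, -0.0, -1.0]]
ft_force: [-0.0, -0.0, -0.9]
gripper_width: 0.0348
finger_force: 30.6
```

Emit:
send_rows:
  series:
    - [255,0,0,0.1,0,0,0]
    - [255,0,0,0.05,0,0,0]
    - [255,0,0,0,0,0,0]

```text
time: 10.65
position: [0.4979, -0.0394, -0.0141]
eef_rot: [[-0.999, 0.032, 0.0], [0.032, 0.999, -0.0], [-0.0, -0.0, -1.0]]
ft_force: [0.3, -0.0, -0.5]
gripper_width: 0.0347
finger_force: 30.6
```

Emit:
send_rows:
  series:
    - [100,0,0,0,0,0,0]
    - [100,0,0,0,0,0,0]
    - [100,0,0,0,0,0,0]
    - [100,0,0,-0.5,0,0,0]
    - [100,0,0,-0.8,0,0,0]
    - [100,0,0,-0.8,0,0,0]
    - [100,0,0,-0.8,0,0,0]

```text
time: 11.35
position: [0.4977, -0.0393, 0.1031]
eef_rot: [[-0.999, 0.032, -0.0], [0.032, 0.999, 0.0], [0.0, 0.0, -1.0]]
ft_force: [-0.3, -0.7, 0.0]
gripper_width: 0.0517
finger_force: 0.0
```

Emit:
send_rows:
  series:
    - [255,0.78,0.02,0,0,0,0]
    - [255,0.78,0,0,0,0,0]
    - [255,0.78,0,0,0,0,0]
    - [255,0,0,0.6,0,0,0]
    - [255,0,0,0.7,0,0,0]
    - [255,0,0,0.7,0,0,0]
    - [255,0,0,0.6,0,0,0]
    - [255,0,0,0.15,0,0,0]

```text
time: 12.15
position: [0.4018, -0.035, -0.0108]
eef_rot: [[-0.999, 0.033, -0.005], [0.033, 0.999, 0.001], [0.005, 0.001, -1.0]]
ft_force: [-0.4, -1.1, 0.4]
gripper_width: -0.0
finger_force: 0.0
```

```bash
python3 - <<'E'
from h import *
delta((.505,-.041,-.008),Rdown(178)); print(read_state()['position'])
a,m=snap('wrist','w5')
g=cv2.cvtColor(a,cv2.COLOR_RGB2GRAY); print('lip px',proj(m,(.4375,-.037,.046)))
E
```

```text
t 12.15 shift [-2.58 -0.07 -0.08] turn [ 0.01 -0.04  0.02]
[ 0.401811   -0.03501158 -0.01076224]
lip px (np.float64(251.8374928339037), np.float64(349.2646985558049))
```

Emit:
send_rows:
  series:
    - [255,-0.3,0,0,0,0,0]
    - [255,-0.3,0,0,0,0,0]
    - [255,-0.3,0,0,0,0,0]
    - [255,-0.3,0,0,0,0,0]
    - [255,-0.3,0,0,0,0,0]
    - [255,-0.3,0,0,0,0,0]
    - [255,-0.3,0,0,0,0,0]
    - [255,0,0,0,0,0,0]

```text
time: 13.0
position: [0.4906, -0.0384, -0.0077]
eef_rot: [[-0.999, 0.032, 0.002], [0.032, 0.999, -0.0], [-0.002, 0.0, -1.0]]
ft_force: [-0.3, 1.0, 0.1]
gripper_width: -0.0
finger_force: 0.0
```

Emit:
send_rows:
  series:
    - [255,-0.15,0,0,0,0,0]
    - [255,-0.15,0,0,0,0,0]
    - [255,-0.1,0,0,0,0,0]
    - [255,0,0,0,0,0,0]

```text
time: 13.4
position: [0.5048, -0.0388, -0.0082]
eef_rot: [[-0.999, 0.033, 0.001], [0.033, 0.999, 0.0], [-0.001, 0.0, -1.0]]
ft_force: [-0.0, 0.3, -0.1]
gripper_width: -0.0
finger_force: 0.0
```

```bash
python3 - <<'E'
from h import *
a,m=snap('wrist','w6'); T=read_state()['position']; print(T)
g=cv2.cvtColor(a,cv2.COLOR_RGB2GRAY).astype(int)
o=np.array([.6145,-.043]);ex=np.array([.9994,-.0349]);ey=np.array([.0349,.9994])
for jy in(-.026,-.022,.022,.026):
  pr=[]
  for jx in np.arange(-.185,-.07,.003):
    p=o+ex*jx+ey*jy; u,v=proj(m,(*p,.046)); u,v=int(round(u)),int(round(v)); pr.append(int(g[v,u]) if 0<=u<512 and 0<=v<384 else -1)
  print(jy,pr)
E
```

```text
[ 0.50473737 -0.03874038 -0.00810219]
-0.026 [178, 177, 179, 180, 179, 179, 176, 178, 177, 179, 179, 176, 180, 181, 180, 178, 179, 178, 178, 178, 181, 178, 120, 119, 117, 61, 57, 57, 52, 18, 21, 21, 23, 28, 22, 18, 29, 28, 25]
-0.022 [179, 179, 179, 179, 179, 177, 179, 179, 177, 179, 179, 180, 180, 179, 179, 177, 179, 179, 179, 178, 179, 180, 121, 118, 119, 60, 61, 60, 23, 23, 23, 27, 16, 30, 22, 29, 28, 21, 26]
0.022 [176, 177, 181, 178, 179, 179, 179, 177, 180, 177, 179, 181, 122, 121, 119, 119, 120, 121, 122, 121, 121, 118, 119, 122, 122, 61, 61, 64, 10, 27, 30, 23, 25, 26, 17, 23, 16, 30, 26]
0.026 [179, 179, 180, 180, 179, 179, 179, 175, 178, 180, 178, 161, 120, 120, 121, 120, 117, 120, 121, 116, 120, 121, 123, 118, 120, 60, 61, 61, 33, 29, 22, 21, 28, 30, 28, 24, 17, 24, 24]
```

Emit:
send_rows:
  series:
    - [255,-0.1,0,0,0,0,0]
    - [255,-0.1,0,0,0,0,0]

```text
time: 13.65
position: [0.5122, -0.039, -0.0082]
eef_rot: [[-0.999, 0.032, -0.0], [0.032, 0.999, -0.0], [0.0, -0.0, -1.0]]
ft_force: [-1.7, -0.1, -0.2]
gripper_width: 0.0002
finger_force: 0.8
```

Emit:
send_rows:
  series:
    - [255,-0.1,0,0,0,0,0]
    - [255,-0.1,0,0,0,0,0]

```text
time: 13.85
position: [0.5164, -0.0392, -0.0087]
eef_rot: [[-0.999, 0.032, -0.011], [0.032, 0.999, 0.0], [0.011, 0.0, -1.0]]
ft_force: [-24.7, -0.2, 20.4]
gripper_width: -0.0001
finger_force: 12.5
```

The force rose at a TCP x of about 0.515, which is where the closed stop was expected. I'll back off and check.

Emit:
send_rows:
  series:
    - [255,0.3,0,0,0,0,0]
    - [255,0.6,0,0,0,0,0]
    - [255,0.9,0,0,0,0,0]
    - [255,0.9,0,-0.7,0,0,0]
    - [255,0.3,0,-1,0,0,0]
    - [255,0,0,-1,0,0,0]
    - [255,0,0,-1,0,0,0]
    - [255,0,0,-0.5,0,0,0]

```text
time: 14.65
position: [0.4026, -0.0357, 0.1646]
eef_rot: [[-0.999, 0.032, 0.009], [0.032, 0.999, -0.001], [-0.009, -0.001, -1.0]]
ft_force: [0.5, -0.1, 0.8]
gripper_width: 0.0001
finger_force: 0.0
```

```bash
python3 - <<'E'
from h import *
a,m=snap('wrist','w7'); T=read_state()['position']; print(T)
g=cv2.cvtColor(a,cv2.COLOR_RGB2GRAY).astype(int)
o=np.array([.6145,-.043]);ex=np.array([.9994,-.0349]);ey=np.array([.0349,.9994])
for z in(.046,.06):
 for jy in(-.05,-.02,0,.02):
  pr=[]
  for jx in np.arange(-.19,-.04,.004):
    p=o+ex*jx+ey*jy; u,v=proj(m,(*p,z)); u,v=int(round(u)),int(round(v)); pr.append(int(g[v,u]) if 0<=u<512 and 0<=v<384 else -1)
  print(z,jy,pr)
cv2.imwrite('pics/w7z.png',a[:,:,::-1])
E
```

```text
[ 0.4040082  -0.03604998  0.16699041]
0.046 -0.05 [162, 158, 162, 157, 161, 162, 162, 160, 160, 161, 161, 160, 160, 159, 160, 158, 162, 161, 159, 160, 156, 105, 80, 53, 55, 54, 53, 52, 51, 10, 21, 22, 26, 29, 21, 27, 21, 20]
0.046 -0.02 [159, 161, 162, 160, 161, 158, 159, 158, 158, 161, 161, 159, 160, 159, 159, 28, 22, 19, 30, 22, 22, 20, 23, 15, 24, 28, 27, 27, 12, 16, 17, 22, 22, 21, 18, 22, 22, 27]
0.046 0 [162, 161, 159, 160, 161, 157, 162, 159, 158, 160, 159, 159, 23, 26, 13, 14, 24, 19, 22, 15, 17, 21, 11, 19, 28, 27, 35, 30, 30, 28, 29, 34, 29, 29, 29, 31, 33, 35]
0.046 0.02 [161, 160, 156, 164, 161, 161, 158, 160, 155, 160, 161, 162, 161, 161, 158, 22, 21, 18, 32, 12, 20, 15, 15, 24, 25, 21, 19, 29, 25, 24, 23, 25, 29, 25, 12, 23, 22, 24]
0.06 -0.05 [159, 160, 157, 160, 159, 163, 157, 159, 158, 161, 161, 161, 159, 157, 163, 160, 161, 160, 108, 77, 62, 52, 53, 53, 52, 54, 53, 21, 21, 27, 25, 20, 30, 23, 18, 19, 19, 23]
0.06 -0.02 [162, 162, 160, 157, 159, 159, 159, 158, 161, 161, 160, 161, 159, 22, 22, 23, 28, 19, 21, 20, 27, 22, 15, 21, 28, 33, 21, 17, 15, 19, 25, 18, 21, 25, 16, 23, 24, 10]
0.06 0 [159, 160, 161, 160, 159, 161, 160, 158, 157, 161, 23, 25, 13, 14, 24, 19, 22, 11, 17, 17, 10, 21, 34, 30, 28, 28, 34, 29, 32, 29, 29, 29, 31, 33, 35, 28, 31, 21]
0.06 0.02 [160, 159, 161, 159, 160, 159, 162, 159, 160, 163, 159, 159, 160, 28, 20, 22, 29, 17, 15, 14, 15, 19, 21, 17, 27, 26, 24, 25, 17, 22, 27, 23, 20, 25, 14, 24, 17, 16]
```

Emit:
send_rows:
  series:
    - [0,0.05,-0.6,-0.6,0,0,0]
    - [0,0.05,-0.8,-0.6,0,0,0]
    - [0,0,-0.8,-0.6,0,0,0]
    - [0,0,-0.8,-0.6,0,0,0]
    - [0,0,0,0,0,0,0]
    - [0,0,0,0,0,0,0]

```text
time: 15.3
position: [0.3927, -0.1555, 0.2556]
eef_rot: [[-0.999, 0.034, 0.001], [0.034, 0.999, 0.0], [-0.001, 0.0, -1.0]]
ft_force: [0.2, 1.1, 0.5]
gripper_width: 0.0849
finger_force: 0.0
```

```bash
python3 - <<'E'
from h import *
T=read_state()['position'];a,m=snap('wrist','w8'); t,_=snap('top','t8'); s,_=snap('scene','s8'); print(T)
u,v=map(int,proj(m,(.53,-.04,.05))); print(u,v)
w=cv2.resize(a,(480,360)); tt=cv2.resize(t[100:250,150:320],(320,282)); ss=cv2.resize(s[150:310,160:340],(320,284))
k=np.zeros((566,800,3),np.uint8); k[:360,:480]=w; k[:282,480:]=tt; k[282:,480:]=ss
cv2.imwrite('pics/k8.png',k[:,:,::-1])
bar=(.492,-.375); print('bar px',proj(m,(*bar,.038)))
E
```

```text
[ 0.39265847 -0.15549668  0.25562472]
342 253
bar px (np.float64(93.08046258368094), np.float64(231.77502578236036))
```

View pics/k8.png

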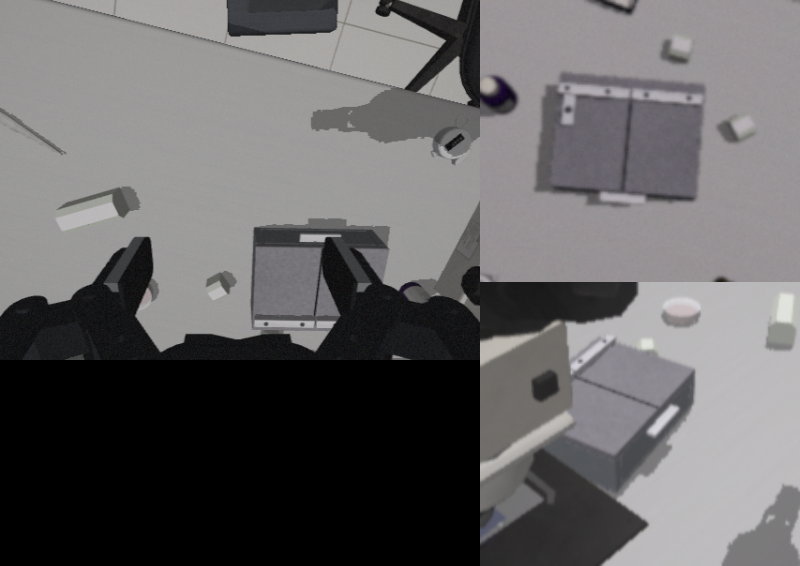

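The drawer is fully shut and the bed is clear in all three views. Now the bar: I'll turn the gripper first.

Emit:
send_rows:
  series:
    - [0,0,0,0,0,0,1]
    - [0,0,0,0,0,0,1]
    - [0,0,0,0,0,0,1]
    - [0,0,0,0,0,0,1]
    - [0,0,0,0,0,0,1]
    - [0,0,0,0,0,0,1]
    - [0,0,0,0,0,0,1]
    - [0,0,0,0,0,0,1]

```text
time: 16.25
position: [0.3922, -0.1539, 0.2544]
eef_rot: [[-0.406, 0.914, -0.002], [0.914, 0.406, 0.001], [0.002, -0.001, -1.0]]
ft_force: [0.6, -0.4, 0.1]
gripper_width: 0.0853
finger_force: 0.0
```

Emit:
send_rows:
  series:
    - [0,0,0,0,0,0,1]
    - [0,0,0,0,0,0,0.1]
    - [0,0,0,0,0,0,0]

```text
time: 16.55
position: [0.3923, -0.1543, 0.255]
eef_rot: [[-0.268, 0.963, -0.001], [0.963, 0.268, 0.001], [0.001, -0.001, -1.0]]
ft_force: [-0.3, -0.9, 0.2]
gripper_width: 0.0854
finger_force: 0.0
```

```bash
python3 - <<'E'
from h import *
print(read_state()['qpos'].round(1)); delta((.492,-.375,.12),Rdown(104.9))
E
```

```text
[-28.8 -25.1 117.6   0.   87.6 -44.3]
t 16.55 shift [-5.99  0.92  3.37] turn [-0.01 -0.01  0.08]
```

Emit:
send_rows:
  series:
    - [0,-0.8,0.13,0.4,0,0,0.08]
    - [0,-0.86,0.13,0.48,0,0,0]
    - [0,-0.86,0.13,0.48,0,0,0]
    - [0,-0.86,0.13,0.48,0,0,0]
    - [0,-0.86,0.13,0.48,0,0,0]
    - [0,-0.86,0.13,0.48,0,0,0]
    - [0,-0.86,0.13,0.48,0,0,0]
    - [0,0,0,0,0,0,0]

```text
time: 17.35
position: [0.4875, -0.3774, 0.1194]
eef_rot: [[-0.254, 0.967, -0.005], [0.967, 0.254, 0.005], [0.006, -0.004, -1.0]]
ft_force: [-0.7, 0.1, -0.3]
gripper_width: 0.0854
finger_force: 0.0
```

```bash
python3 - <<'E'
from h import *
a,m=snap('wrist','w9'); u,v=map(int,proj(m,(.492,-.375,.038))); print(u,v)
g=cv2.GaussianBlur(cv2.cvtColor(a,cv2.COLOR_RGB2GRAY),(3,3),0)
x0,y0,x1,y1=u-70,max(v-110,0),u+70,min(v+110,383)
r=g[y0:y1,x0:x1]; b=(r>np.percentile(r,95)-20).astype(np.uint8)
c=max(cv2.findContours(b,0,1)[0],key=cv2.contourArea)[:,0,:]+[x0,y0]
print(c.min(0),c.max(0),np.percentile(r,95),cv2.minAreaRect(np.array([onz(m,*q,.038)[:2] for q in c],dtype=np.float32)*1000))
delta((.492,-.375,-.031),Rdown(104.9))
E
```

```text
260 185
[246 135] [275 235] 176.0 ((492.263916015625, -376.5420227050781), (24.16857147216797, 88.30682373046875), 14.365039825439453)
t 17.4 shift [-0.02  0.13  3.81] turn [-0.02 -0.04 -0.02]
```

Emit:
send_rows:
  series:
    - [0,0,0.1,0.6,0,0,0.05]
    - [0,0,0,0.8,0,0,0]
    - [0,0,0,0.8,0,0,0]
    - [0,0,0,0.7,0,0,0]
    - [0,0,0,0.4,0,0,0]
    - [0,0,0,0.2,0,0,0]
    - [0,0,0,0.15,0,0,0]
    - [0,0,0,0,0,0,0]

```text
time: 18.2
position: [0.4928, -0.3755, -0.0207]
eef_rot: [[-0.247, 0.969, 0.001], [0.969, 0.247, -0.001], [-0.001, 0.001, -1.0]]
ft_force: [-0.4, -0.4, 0.1]
gripper_width: 0.0852
finger_force: 0.0
```

Emit:
send_rows:
  series:
    - [0,0,0,0.1,0,0,0]
    - [255,0,0,0,0,0,0]
    - [255,0,0,0,0,0,0]
    - [255,0,0,0,0,0,0]
    - [255,0,0,0,0,0,0]
    - [255,0,0,0,0,0,0]
    - [255,0,0,0,0,0,0]
  newtons: 40

```text
time: 18.9
position: [0.4927, -0.3758, -0.0248]
eef_rot: [[-0.247, 0.969, 0.001], [0.969, 0.247, -0.001], [-0.001, 0.001, -1.0]]
ft_force: [-0.4, -0.1, 2.8]
gripper_width: 0.0393
finger_force: 42.2
```

Emit:
send_rows:
  series:
    - [255,0,0,-0.3,0,0,0]
    - [255,0,0,-0.6,0,0,0]
    - [255,0,0,-0.8,0,0,0]
    - [255,0,0,-0.8,0,0,0.7]
    - [255,0,0,-0.8,0,0,0.7]
    - [255,0,0,0,0,0,0.64]
    - [255,0,0,0,0,0,0]
    - [255,0,0,0,0,0,0]

```text
time: 19.7
position: [0.4916, -0.3747, 0.1058]
eef_rot: [[0.033, 0.999, -0.001], [0.999, -0.033, 0.001], [0.001, -0.001, -1.0]]
ft_force: [0.5, 0.1, -2.9]
gripper_width: 0.039
finger_force: 41.8
```

```bash
python3 - <<'E'
from h import *
print(read_state()['qpos'].round(1),read_state()['finger_force'],read_state()['position']); delta((.6132,-.022,.12),Rdown(88))
# refine jig pose from unobstructed top pic t8: fence + stop + bed
im=cv2.imread('pics/t8.png'); m=camera_model('top'); g=cv2.cvtColor(im,cv2.COLOR_BGR2GRAY)
x0,y0=150,100
r=g[130:165,175:280]; b=(r>135).astype(np.uint8)
hsv=cv2.cvtColor(im,cv2.COLOR_BGR2HSV)[130:165,175:280]
for c in cv2.findContours(b,0,1)[0]:
  if cv2.contourArea(c)>30: c=c[:,0,:]+[175,130]; print(c.min(0),c.max(0),cv2.minAreaRect(np.array([onz(m,*q,.07)[:2] for q in c],dtype=np.float32)*1000))
E
```

```text
[-42.3   7.4 103.4   0.   69.4 -40.4] 41.78575376048684 [ 0.49164504 -0.37474744  0.10578538]
t 19.7 shift [ 8.92  2.74 -0.35] turn [-0.01 -0.01  0.01]
[175 130] [279 164] ((673.3294067382812, -40.37115478515625), (84.75628662109375, 253.74913024902344), 1.9743900299072266)
```

Emit:
send_rows:
  series:
    - [255,0.6,0.2,-0.1,0,0,0]
    - [255,0.85,0.27,-0.1,0,0,0]
    - [255,0.85,0.27,-0.1,0,0,0]
    - [255,0.85,0.27,0,0,0,0]
    - [255,0.85,0.27,0,0,0,0]
    - [255,0.85,0.27,0,0,0,0]
    - [255,0.85,0.27,0,0,0,0]
    - [255,0.85,0.27,0,0,0,0]

```text
time: 20.5
position: [0.5843, -0.1147, 0.1168]
eef_rot: [[0.034, 0.999, -0.003], [0.999, -0.034, 0.001], [0.001, -0.003, -1.0]]
ft_force: [0.3, -0.7, -1.5]
gripper_width: 0.0393
finger_force: 41.7
```

Emit:
send_rows:
  series:
    - [255,0.7,0.2,0,0,0,0]
    - [255,0.7,0.2,0,0,0,0]
    - [255,0.5,0.15,0,0,0,0]
    - [255,0.3,0.08,0,0,0,0]
    - [255,0,0,0,0,0,0]
    - [255,0,0,0,0,0,0]

```text
time: 21.1
position: [0.6128, -0.0299, 0.1178]
eef_rot: [[0.035, 0.999, -0.002], [0.999, -0.035, -0.0], [-0.0, -0.002, -1.0]]
ft_force: [0.8, -0.3, -1.3]
gripper_width: 0.0395
finger_force: 41.7
```

```bash
python3 - <<'E'
from h import *
print(read_state()['qpos'].round(1),read_state()['position'],read_state()['ft_force']); delta((.6132,-.022,.036),Rdown(88))
a,m=snap('wrist','w10'); g=cv2.cvtColor(a,cv2.COLOR_RGB2GRAY).astype(int)
# fence front & stop right edge profiles
o=np.array([.6145,-.043]);ex=np.array([.9994,-.0349]);ey=np.array([.0349,.9994])
f=lambda jx,jy,z:(lambda u,v:int(g[int(round(v)),int(round(u))]) if 0<=u<511 and 0<=v<383 else -1)(*proj(m,(*(o+ex*jx+ey*jy),z)))
for jx in(.015,.025,.035): print('stop',jx,[f(jx,y,.07) for y in np.arange(.06,.096,.002)])
for jy in(.0,.03,.06,-.05,-.08): print('fence',jy,[f(x,jy,.07) for x in np.arange(.035,.068,.002)])
for jy in(.06,.085,-.05): print('front',jy,[f(x,jy,.06) for x in np.arange(-.085,-.065,.002)])
for jx in(-.05,-.065): print('left',jx,[f(jx,y,.06) for y in np.arange(.085,.105,.002)])
E
```

```text
[ -7.8   6.1 103.5  -0.   70.5  -5.8] [ 0.61280475 -0.02990296  0.11782386] [ 0.77218203 -0.25445895 -1.28305462]
t 21.1 shift [0.2  0.01 2.05] turn [-0.01  0.    0.  ]
stop 0.015 [89, 89, 90, 91, 95, 134, 131, 135, 136, 132, 135, 136, 133, 88, 91, 91, 93, 119]
stop 0.025 [136, 138, 133, 132, 132, 135, 56, 50, 54, 52, 52, 133, 134, 91, 92, 92, 93, 119]
stop 0.035 [135, 133, 130, 136, 133, 135, 132, 135, 135, 136, 134, 137, 131, 93, 89, 90, 90, 118]
fence 0.0 [137, 133, 132, 137, 125, 101, 136, 164, 157, 159, 158, 170, 140, 139, 142, 139, 137]
fence 0.03 [139, 136, 134, 133, 89, 78, 207, 213, 77, 73, 100, 202, 157, 137, 137, 138, 137]
fence 0.06 [135, 134, 132, 135, 120, 77, 182, 212, 212, 210, 207, 205, 202, 136, 135, 138, 137]
fence -0.05 [19, 22, 19, 77, 80, 79, 78, 79, 57, 22, 25, 28, 24, 84, 136, 134, 136]
fence -0.08 [24, 23, 25, 30, 24, 30, 28, 28, 29, 20, 24, 25, 19, 25, 24, 29, 23]
front 0.06 [178, 178, 177, 177, 178, 178, 132, 134, 136, 134, 127]
front 0.085 [177, 177, 176, 177, 178, 174, 153, 89, 92, 92, 95]
front -0.05 [175, 179, 177, 178, 178, 132, 138, 137, 136, 26, 34]
left -0.05 [88, 92, 93, 94, 90, 117, 119, 119, 119, 120]
left -0.065 [95, 93, 91, 95, 93, 144, 176, 177, 178, 176]
```

The jig model fits to about 1 mm. I'll move into place and lower.

Emit:
send_rows:
  series:
    - [255,0.2,0.01,0.3,0,0,0]
    - [255,0,0,0.5,0,0,0]
    - [255,0,0,0.5,0,0,0]
    - [255,0,0,0.35,0,0,0]
    - [255,0,0,0.2,0,0,0]
    - [255,0,0,0.1,0,0,0]
    - [255,0,0,0,0,0,0]
    - [255,0,0,0,0,0,0]

```text
time: 21.95
position: [0.6149, -0.0216, 0.0416]
eef_rot: [[0.035, 0.999, 0.002], [0.999, -0.035, -0.0], [-0.0, 0.002, -1.0]]
ft_force: [0.2, 0.1, -0.6]
gripper_width: 0.0389
finger_force: 41.8
```

Emit:
send_rows:
  series:
    - [255,0,0,0.1,0,0,0]
    - [255,0,0,0,0,0,0]
    - [255,0,0,0,0,0,0]

```text
time: 22.25
position: [0.6142, -0.0215, 0.0368]
eef_rot: [[0.035, 0.999, 0.0], [0.999, -0.035, -0.0], [-0.0, 0.0, -1.0]]
ft_force: [0.7, 0.6, -1.9]
gripper_width: 0.0391
finger_force: 41.8
```

Emit:
send_rows:
  series:
    - [255,0,0,0.04,0,0,0]
    - [255,0,0,0,0,0,0]
    - [90,0,0,0,0,0,0]
    - [90,0,0,0,0,0,0]
    - [90,0,0,0,0,0,0]
    - [90,0,0,-0.3,0,0,0]
    - [90,0,0,-0.8,0,0,0]
    - [90,0,0,-0.8,0,0,0]

```text
time: 23.05
position: [0.6135, -0.0214, 0.1119]
eef_rot: [[0.035, 0.999, -0.001], [0.999, -0.035, 0.0], [0.0, -0.001, -1.0]]
ft_force: [-0.3, -0.2, 1.1]
gripper_width: 0.0549
finger_force: 0.0
```

Emit:
send_rows:
  series:
    - [255,0,0,-0.8,0,0,0]
    - [255,0,-0.8,-0.3,0,0,0]
    - [255,0,-0.8,0,0,0,0]
    - [255,0,-0.8,0,0,0,0]
    - [255,0,0,0,0,0,0]

```text
time: 23.55
position: [0.5154, -0.0178, 0.1554]
eef_rot: [[0.035, 0.999, -0.001], [0.999, -0.035, 0.0], [0.0, -0.001, -1.0]]
ft_force: [0.7, -0.6, -0.1]
gripper_width: -0.0001
finger_force: 0.0
```

```bash
cat > barpos.py <<'E'
from h import *
def go(cam,name,z=.098):
    a,m=snap(cam,name); g=cv2.GaussianBlur(cv2.cvtColor(a,cv2.COLOR_RGB2GRAY),(3,3),0)
    o=np.array([.6145,-.043]);ex=np.array([.9994,-.0349]);ey=np.array([.0349,.9994])
    # rectify jig plane z: 0.5 mm/px, x -75..45(+), y -40..90
    jx=np.arange(-.06,.05,.0005);jy=np.arange(-.05,.09,.0005)
    X,Y=np.meshgrid(jx,jy,indexing='ij'); W=np.stack([o[0]+ex[0]*X+ey[0]*Y,o[1]+ex[1]*X+ey[1]*Y,np.full_like(X,z)],-1)
    V=np.array(m['view']);q=W@V[:3,:3].T+V[:3,3]
    r=cv2.remap(g,(q[...,0]/q[...,2]*m['fx']+m['cx']).astype(np.float32),(q[...,1]/q[...,2]*m['fy']+m['cy']).astype(np.float32),1)
    cv2.imwrite(f'pics/{name}_r.png',r)
    t,b=cv2.threshold(r,0,255,cv2.THRESH_OTSU); b=(r>np.percentile(r,95)-20).astype(np.uint8)
    for c in cv2.findContours(b,0,1)[0]:
        if cv2.contourArea(c)>1000:
            (cy,cx),(w,h),an=cv2.minAreaRect(c); print(name,'jig x,y mm',round(cx*.5-60,1),round(cy*.5-50,1),'size',w/2,h/2,'ang',round(an,1))
E
python3 - <<'E'
from barpos import *
print(read_state()['position'],read_state()['qpos'].round(1)); go('wrist','w11'); go('top','t11')
E
```

```text
[ 0.51538317 -0.01776052  0.15541195] [ -7.9  -8.4 114.   -0.   74.4  -5.9]
w11 jig x,y mm 36.0 51.0 size 77.21869659423828 9.724761962890625 ang 1.3
w11 jig x,y mm 34.6 -21.8 size 56.705596923828125 9.718302726745605 ang 1.3
w11 jig x,y mm 11.8 79.2 size 11.5 32.5 ang 0.0
w11 jig x,y mm -0.5 20.5 size 25.0 88.0 ang 90.0
t11 jig x,y mm 38.0 53.0 size 23.0 49.0 ang 90.0
t11 jig x,y mm 9.8 26.8 size 100.56826782226562 13.374711036682129 ang 0.7
```

The bar lies at jig (-0.5, 20.5), aligned, with a 4.5 mm gap to the stop, and it is released. For the diagonal push I'll tilt the shut fingers toward 45°.

Emit:
send_rows:
  series:
    - [255,0,0,0,-0.94,0,0]
    - [255,0,0,0,-0.94,0,0]
    - [255,0,0,0,-0.94,0,0]
    - [255,0,0,0,-0.94,0,0]
    - [255,0,0,0,-0.94,0,0]
    - [255,0,0,0,-0.93,0,0]
    - [255,0,0,0,0,0,0]

```text
time: 24.35
position: [0.5143, -0.0174, 0.149]
eef_rot: [[0.035, 0.712, 0.702], [0.999, -0.026, -0.024], [0.002, 0.702, -0.712]]
ft_force: [-0.3, 0.0, -1.1]
gripper_width: 0.0002
finger_force: 0.0
```

```bash
cat >> h.py <<'E'
def tiptarget(jx,jy,z,off=.035):
    s=read_state(); E=s['eef_rot']; o=np.array([.6145,-.043]); p=o+np.array([.9994,-.0349])*jx+np.array([.0349,.9994])*jy
    tip=s['position']-off*E[:,2]; d=np.array([*p,z])-tip; print('tip',tip.round(4),'need world',d.round(4),'tool units',(E.T@d/.04).round(2))
E
python3 - <<'E'
from h import *
s=read_state();print(s['position'],s['qpos'].round(1),s['eef_rot'].round(3),s['ft_force']); tiptarget(-.035,.0205,.112)
E
```

```text
[ 0.51433162 -0.01741658  0.14896881] [-12.3 -39.5 144.8  14.1  31.3 -19.4] [[ 0.035  0.712  0.702]
 [ 0.999 -0.026 -0.024]
 [ 0.002  0.702 -0.712]] [-0.28099846  0.03152    -1.10933045]
tip [ 0.4898 -0.0166  0.1739] need world [ 0.0905 -0.0047 -0.0619] tool units [-0.04  0.53  2.69]
```

Emit:
send_rows:
  series:
    - [255,0,0,0.4,1,0,0]
    - [255,0,0.2,0.7,0,0,0]
    - [255,0,0.2,0.7,0,0,0]
    - [255,0,0,0,0,0,0]

```text
time: 24.75
position: [0.5784, -0.0203, 0.1071]
eef_rot: [[0.035, 0.801, 0.597], [0.999, -0.028, -0.02], [0.0, 0.597, -0.802]]
ft_force: [-1.6, 0.3, 0.7]
gripper_width: 0.0001
finger_force: 0.0
```

```bash
python3 - <<'E'
from h import *
s=read_state();print(s['position'],s['qpos'].round(1),s['eef_rot'].round(3),s['ft_force']); tiptarget(-.033,.0205,.1045)
E
```

```text
[ 0.57838809 -0.02028345  0.10710484] [ -9.9 -19.2 134.    9.7  29.2 -14.8] [[ 0.035  0.801  0.597]
 [ 0.999 -0.028 -0.02 ]
 [ 0.     0.597 -0.802]] [-1.62791554  0.29179951  0.74458023]
tip [ 0.5575 -0.0196  0.1352] need world [ 0.0247 -0.0018 -0.0307] tool units [-0.02  0.04  0.99]
```

Emit:
send_rows:
  series:
    - [255,0,0,0.5,0,0,0]
    - [255,-0.02,0.04,0.4,0,0,0]
    - [255,0,0,0.1,0,0,0]
    - [255,0,0,0,0,0,0]

```text
time: 25.15
position: [0.6023, -0.0219, 0.0785]
eef_rot: [[0.035, 0.798, 0.602], [0.999, -0.028, -0.021], [0.0, 0.602, -0.799]]
ft_force: [-0.3, -0.5, 0.3]
gripper_width: 0.0003
finger_force: 0.0
```

Emit:
send_rows:
  series:
    - [255,0,0.03,0.2,0,0,0]
    - [255,0,0.03,0.15,0,0,0]
    - [255,0,0,0,0,0,0]

```text
time: 25.45
position: [0.6118, -0.0222, 0.0678]
eef_rot: [[0.035, 0.798, 0.602], [0.999, -0.028, -0.021], [0.0, 0.602, -0.798]]
ft_force: [-0.0, 0.2, 0.2]
gripper_width: 0.0001
finger_force: 0.0
```

```bash
python3 - <<'E'
from barpos import *
s=read_state();print(s['position'],s['qpos'].round(1),s['ft_force']); tiptarget(-.019,.0205,.0905); go('top','t12'); 
E
```

```text
[ 0.61184533 -0.02218242  0.06783496] [ -9.3 -10.2 131.4  11.6  22.5 -16.6] [-0.01732468  0.19681836  0.20115995]
tip [ 0.5908 -0.0214  0.0958] need world [ 0.0054 -0.0004 -0.0053] tool units [-0.01  0.03  0.19]
t12 jig x,y mm 1.0 21.2 size 25.0 86.5 ang 90.0
```

Emit:
send_rows:
  series:
    - [255,0,0.02,0.1,0,0,0]
    - [255,0,0.02,0.08,0,0,0]
    - [255,0,0,0,0,0,0]

```text
time: 25.8
position: [0.6182, -0.0226, 0.0641]
eef_rot: [[0.035, 0.797, 0.603], [0.999, -0.028, -0.022], [-0.0, 0.604, -0.797]]
ft_force: [0.4, 0.2, 0.1]
gripper_width: -0.0002
finger_force: 0.1
```

Emit:
send_rows:
  series:
    - [255,0,0.06,0.045,0,0,0]
    - [255,0,0.06,0.045,0,0,0]
    - [255,0,0.06,0.045,0,0,0]
    - [255,0,0.06,0.045,0,0,0]

```text
time: 26.2
position: [0.6299, -0.0229, 0.0638]
eef_rot: [[0.035, 0.797, 0.603], [0.999, -0.028, -0.021], [-0.0, 0.603, -0.798]]
ft_force: [-1.5, 0.5, 5.3]
gripper_width: -0.0002
finger_force: 2.3
```

```bash
python3 - <<'E'
from barpos import *
s=read_state();print(s['position'],s['qpos'].round(1),s['ft_force']); tiptarget(.0065,.0205,.0905); go('top','t13'); 
E
```

```text
[ 0.62992885 -0.02290713  0.06379206] [ -9.   -7.2 129.3  11.6  21.4 -16.4] [-1.46191048  0.50879876  5.27717324]
tip [ 0.6088 -0.0222  0.0917] need world [ 0.0129 -0.0006 -0.0012] tool units [-0.    0.24  0.22]
t13 jig x,y mm 15.2 21.0 size 25.5 87.0 ang 90.0
```

Emit:
send_rows:
  series:
    - [255,0,0.06,0.045,0,0,0]
    - [255,0,0.06,0.045,0,0,0]
    - [255,0,0.04,0.03,0,0,0]

```text
time: 26.55
position: [0.6378, -0.0232, 0.0637]
eef_rot: [[0.035, 0.797, 0.603], [0.999, -0.028, -0.021], [-0.0, 0.603, -0.798]]
ft_force: [-2.7, -0.1, 5.5]
gripper_width: 0.0001
finger_force: 2.7
```

Emit:
send_rows:
  series:
    - [255,0,0.03,0.022,0,0,0]
    - [255,0,0.02,0.015,0,0,0]

```text
time: 26.75
position: [0.6402, -0.0233, 0.0637]
eef_rot: [[0.035, 0.797, 0.603], [0.999, -0.028, -0.021], [-0.0, 0.603, -0.798]]
ft_force: [-2.9, 0.6, 5.9]
gripper_width: -0.0001
finger_force: 2.6
```

```bash
python3 - <<'E'
from barpos import *
s=read_state();print(s['position'],s['qpos'].round(1),s['ft_force']); go('top','t14'); 
E
```

```text
[ 0.64017278 -0.02326346  0.06365817] [ -8.9  -5.7 128.   11.4  21.3 -16.2] [-2.87645671  0.57721825  5.86082652]
t14 jig x,y mm 31.2 24.5 size 36.5 94.0 ang 90.0
```

Emit:
send_rows:
  series:
    - [255,0,0.03,0.022,0,0,0]
    - [255,0,0,0,0,0,0]

```text
time: 27.0
position: [0.6416, -0.0233, 0.0637]
eef_rot: [[0.035, 0.797, 0.603], [0.999, -0.028, -0.021], [-0.0, 0.603, -0.798]]
ft_force: [-0.7, 0.7, 4.2]
gripper_width: 0.0003
finger_force: 1.7
```

Emit:
send_rows:
  series:
    - [255,0,0.03,0.022,0,0,0]
    - [255,0,0,0,0,0,0]

```text
time: 27.2
position: [0.6428, -0.0232, 0.0636]
eef_rot: [[0.035, 0.798, 0.602], [0.999, -0.028, -0.021], [0.0, 0.602, -0.798]]
ft_force: [-4.7, 0.9, 7.4]
gripper_width: -0.0002
finger_force: 4.1
```

Force is rising, so I'll carry on with diagonal steps (+x and down) now.

Emit:
send_rows:
  series:
    - [255,0,0.03,0.025,0,0,0]
    - [255,0,0,0,0,0,0]

```text
time: 27.4
position: [0.6432, -0.0231, 0.0635]
eef_rot: [[0.034, 0.799, 0.6], [0.999, -0.028, -0.02], [0.0, 0.6, -0.8]]
ft_force: [-20.5, 0.5, 18.4]
gripper_width: 0.0
finger_force: 13.9
```

Emit:
send_rows:
  series:
    - [255,0,0.015,0.015,0,0,0]
    - [255,0,0,0,0,0,0]

```text
time: 27.6
position: [0.6434, -0.0231, 0.0635]
eef_rot: [[0.034, 0.8, 0.599], [0.999, -0.027, -0.02], [0.0, 0.599, -0.8]]
ft_force: [-28.8, -0.4, 26.3]
gripper_width: 0.0
finger_force: 19.5
```

Emit:
send_rows:
  series:
    - [255,0,-0.012,-0.011,0,0,0]
    - [255,0,0,0,0,0,0]
    - [255,0,0,0,0,0,0]

```text
time: 27.9
position: [0.6432, -0.0231, 0.0635]
eef_rot: [[0.034, 0.799, 0.6], [0.999, -0.028, -0.02], [0.0, 0.6, -0.8]]
ft_force: [-22.0, 0.3, 19.8]
gripper_width: -0.0003
finger_force: 14.7
```

```bash
python3 - <<'E'
from barpos import *
s=read_state();print(s['position'],s['qpos'].round(1),s['ft_force'],s['time'])
for cam,n in(('top','t15'),('scene','s15')):
    go(cam,n); r=cv2.imread(f'pics/{n}_r.png',0)
    for jy in(-15,0,40,55,60): print(n,jy,r[80:220:6,int((jy+50)*2)].tolist())
    print('along y at jx=25',r[170,180:280:4].tolist())
E
```

```text
[ 0.64320634 -0.02310806  0.06349367] [ -8.8  -5.2 127.5  11.3  21.5 -16. ] [-22.005715     0.27597469  19.77299965] 27.9
t15 jig x,y mm 32.2 24.5 size 34.5 94.0 ang 90.0
t15 -15 [104, 104, 104, 104, 105, 97, 78, 74, 98, 126, 140, 149, 166, 178, 181, 181, 181, 180, 179, 172, 166, 166, 171, 170]
t15 0 [85, 87, 88, 89, 90, 87, 74, 71, 93, 125, 140, 149, 165, 177, 180, 181, 181, 180, 179, 173, 165, 162, 161, 158]
t15 40 [15, 21, 26, 30, 36, 46, 54, 51, 45, 42, 35, 28, 30, 37, 61, 110, 161, 178, 179, 174, 167, 166, 171, 172]
t15 55 [61, 63, 63, 67, 82, 94, 88, 74, 84, 115, 136, 145, 160, 175, 180, 181, 181, 181, 180, 175, 168, 166, 172, 174]
t15 60 [62, 62, 62, 69, 87, 98, 90, 75, 84, 115, 136, 143, 157, 173, 180, 180, 180, 180, 179, 175, 168, 166, 171, 174]
along y at jx=25 [110, 114, 125, 142, 163, 176, 180, 181, 181, 180, 180, 177, 165, 140, 111, 90, 85, 98, 121, 131, 121, 107, 98, 94, 93]
s15 jig x,y mm 22.8 14.3 size 26.60874366760254 98.41219329833984 ang 57.2
s15 -15 [48, 44, 43, 43, 43, 46, 54, 56, 46, 40, 41, 42, 42, 47, 86, 157, 214, 223, 209, 195, 193, 197, 200, 200]
s15 0 [44, 44, 44, 44, 43, 43, 45, 49, 58, 70, 71, 59, 69, 135, 206, 234, 237, 234, 220, 202, 196, 198, 198, 179]
s15 40 [119, 114, 114, 116, 115, 112, 120, 140, 168, 196, 207, 217, 229, 197, 143, 121, 120, 120, 120, 117, 113, 111, 108, 112]
s15 55 [123, 124, 124, 124, 125, 139, 172, 197, 196, 167, 136, 121, 121, 121, 120, 106, 71, 47, 43, 48, 55, 59, 66, 82]
s15 60 [123, 124, 124, 125, 126, 136, 166, 180, 150, 122, 120, 120, 120, 118, 96, 60, 43, 41, 42, 46, 51, 57, 63, 75]
along y at jx=25 [121, 120, 120, 120, 120, 120, 119, 110, 97, 77, 60, 46, 43, 41, 41, 41, 41, 41, 41, 41, 41, 42, 42, 42, 42]
```

The top view shows the bar parallel to the fence with no gap. Its left end is about 4 to 5 mm from the stop, and the push is steady at about 22 N into the fence and 20 N down. Handing in.

Emit:
send_rows:
  series:
    - [255,0,0,0,0,0,0]
    - [255,0,0,0,0,0,0]
    - [255,0,0,0,0,0,0]

```text
time: 28.3
position: [0.6432, -0.0231, 0.0635]
eef_rot: [[0.034, 0.799, 0.6], [0.999, -0.028, -0.02], [0.0, 0.6, -0.8]]
ft_force: [-21.9, 0.3, 20.1]
gripper_width: 0.0001
finger_force: 14.7
```

```bash
python3 -c "
from bench import *
print(read_state()['ft_force']); print(sign_off())"
```

```text
[-21.87677049   0.3463796   20.10957281]
the job is handed in; nothing more can be done
None
```

I handed the job in at 28.3 s: the offcut is in the shut drawer, and the bar is held pressed on the bed and flush to the fence (about 22 N into the fence, 20 N down), its end 4–5 mm from the stop; the dish, bottle and counter were not touched.

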